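# Load the analyser carrier in reverse order

## Task

Move the four sample bottles from the blue transport rack into the grey carrier in reverse order, one in each compartment: the bottle that starts nearest the transport rack's handle goes into the compartment farthest from the carrier's handle, the next one beside it, and so on along the row. Keep the bottles upright, set each one down on the compartment's floor rather than dropping it, and leave them all standing there.

Things in the scene. Friction and masses are not known exactly. Their poses are not given: they have to be found in the camera images.
- bottle_tall: Tall amber glass bottle with a white round screw cap: body 34 mm diameter up to 58 mm, sloping shoulder, neck 20 mm, cap 26 mm diameter from 78 mm to the top at 100 mm. About 90 g. Origin: centre of its underside; z up its axis. Loose. 
- bottle_jar: Squat amber glass jar with a wide white lid: body 36 mm diameter up to 50 mm, lid 38 mm diameter from 50 mm to the top at 72 mm. About 70 g. Origin: centre of its underside; z up its axis. Loose. 
- bottle_dropper: Slender amber glass dropper bottle with a pointed white nozzle: body 30 mm diameter with a straight wall up to 64 mm, then a cone narrowing to a 6 mm tip at 88 mm. Grip it on the straight wall. About 50 g. Origin: centre of its underside; z up its axis. Loose. 
- bottle_square: Amber glass bottle with a square body 32 x 32 mm up to 64 mm (sides along its x and y), neck 20 mm, white round cap 28 mm diameter from 72 mm to the top at 93 mm. About 80 g. Origin: centre of its underside; z up its axis. Loose. 
- cup_tall: Square white holder cup on the transport rack in which the tall bottle stands at the start (the four cups are alike). 58 x 58 mm outside, 25 mm high, open on top, walls 3 mm, floor 3 mm; rim 33 mm above the table. Fixed. Origin: centre of its underside, 8 mm above the table; axes as the rack's. It marks its bottle's starting place, also once the bottle has left.
- cup_jar: Square white holder cup on the transport rack in which the jar bottle stands at the start (the four cups are alike). 58 x 58 mm outside, 25 mm high, open on top, walls 3 mm, floor 3 mm; rim 33 mm above the table. Fixed. Origin: centre of its underside, 8 mm above the table; axes as the rack's. It marks its bottle's starting place, also once the bottle has left.
- cup_dropper: Square white holder cup on the transport rack in which the dropper bottle stands at the start (the four cups are alike). 58 x 58 mm outside, 25 mm high, open on top, walls 3 mm, floor 3 mm; rim 33 mm above the table. Fixed. Origin: centre of its underside, 8 mm above the table; axes as the rack's. It marks its bottle's starting place, also once the bottle has left.
- cup_square: Square white holder cup on the transport rack in which the square bottle stands at the start (the four cups are alike). 58 x 58 mm outside, 25 mm high, open on top, walls 3 mm, floor 3 mm; rim 33 mm above the table. Fixed. Origin: centre of its underside, 8 mm above the table; axes as the rack's. It marks its bottle's starting place, also once the bottle has left.
- transport_rack: Blue rack, base plate 66 x 252 x 8 mm, with a blue loop handle (20 mm high) sticking out 27 mm beyond its +y end. Four white cups in a row along its y axis, at y = -90, -30, 30, 90 mm (x = 0), hold the bottles, in an order that differs at each start. Fixed. Origin: centre of its underside, on the table, z up; yaw within 0.18 rad.
- carrier: Grey carrier, 66 x 255 mm: four open compartments in a row along its y axis, at y = -90, -30, 30, 90 mm (x = 0), each 54 x 54 mm inside; floor 6 mm and rim 33 mm above the table. Steel loop handle (20 mm high) at its +y end. Empty at first. Fixed. Origin: centre of its underside, z up; yaw within 0.18 rad. Lies about parallel to the blue rack, nearer or farther, 165 mm or more away.

How it is judged:
At the end, for the whole second after the job is handed in: Each of the four bottles stands upright (within 0.1 rad) and at rest on the floor of its own carrier compartment: a bottle that started at y on the transport rack is now at -y on the carrier, within 14 mm along and across the row and 4 mm in height (x of bottle_tall in the frame of carrier between -0.014 and 0.014 m and z of bottle_tall in the frame of carrier between 0.002 and 0.01 m and angle between each of bottle_tall, bottle_jar, bottle_dropper, bottle_square's own z axis and vertical below 0.1 rad and linear speed of each of bottle_tall, bottle_jar, bottle_dropper, bottle_square below 0.02 m/s and angular speed of each of bottle_tall, bottle_jar, bottle_dropper, bottle_square below 0.2 rad/s and ((y of cup_tall in the frame of transport_rack between -0.11 and -0.07 m and y of bottle_tall in the frame of carrier between 0.076 and 0.104 m) or (y of cup_tall in the frame of transport_rack between -0.05 and -0.01 m and y of bottle_tall in the frame of carrier between 0.016 and 0.044 m) or (y of cup_tall in the frame of transport_rack between 0.01 and 0.05 m and y of bottle_tall in the frame of carrier between -0.044 and -0.016 m) or (y of cup_tall in the frame of transport_rack between 0.07 and 0.11 m and y of bottle_tall in the frame of carrier between -0.104 and -0.076 m)) and x of bottle_jar in the frame of carrier between -0.014 and 0.014 m and z of bottle_jar in the frame of carrier between 0.002 and 0.01 m and ((y of cup_jar in the frame of transport_rack between -0.11 and -0.07 m and y of bottle_jar in the frame of carrier between 0.076 and 0.104 m) or (y of cup_jar in the frame of transport_rack between -0.05 and -0.01 m and y of bottle_jar in the frame of carrier between 0.016 and 0.044 m) or (y of cup_jar in the frame of transport_rack between 0.01 and 0.05 m and y of bottle_jar in the frame of carrier between -0.044 and -0.016 m) or (y of cup_jar in the frame of transport_rack between 0.07 and 0.11 m and y of bottle_jar in the frame of carrier between -0.104 and -0.076 m)) and x of bottle_dropper in the frame of carrier between -0.014 and 0.014 m and z of bottle_dropper in the frame of carrier between 0.002 and 0.01 m and ((y of cup_dropper in the frame of transport_rack between -0.11 and -0.07 m and y of bottle_dropper in the frame of carrier between 0.076 and 0.104 m) or (y of cup_dropper in the frame of transport_rack between -0.05 and -0.01 m and y of bottle_dropper in the frame of carrier between 0.016 and 0.044 m) or (y of cup_dropper in the frame of transport_rack between 0.01 and 0.05 m and y of bottle_dropper in the frame of carrier between -0.044 and -0.016 m) or (y of cup_dropper in the frame of transport_rack between 0.07 and 0.11 m and y of bottle_dropper in the frame of carrier between -0.104 and -0.076 m)) and x of bottle_square in the frame of carrier between -0.014 and 0.014 m and z of bottle_square in the frame of carrier between 0.002 and 0.01 m and ((y of cup_square in the frame of transport_rack between -0.11 and -0.07 m and y of bottle_square in the frame of carrier between 0.076 and 0.104 m) or (y of cup_square in the frame of transport_rack between -0.05 and -0.01 m and y of bottle_square in the frame of carrier between 0.016 and 0.044 m) or (y of cup_square in the frame of transport_rack between 0.01 and 0.05 m and y of bottle_square in the frame of carrier between -0.044 and -0.016 m) or (y of cup_square in the frame of transport_rack between 0.07 and 0.11 m and y of bottle_square in the frame of carrier between -0.104 and -0.076 m))); the robot touches nothing.
It fails at once if a bottle tips over (angle between any of bottle_tall, bottle_jar, bottle_dropper, bottle_square's own z axis and vertical above 0.6 rad).
It fails at once if a bottle is dropped: it falls free with its foot more than 40 mm above the table ((height (world z) of bottle_tall above 0.04 m and contact force between bottle_tall and anything else below 0.02 N) or (height (world z) of bottle_jar above 0.04 m and contact force between bottle_jar and anything else below 0.02 N) or (height (world z) of bottle_dropper above 0.04 m and contact force between bottle_dropper and anything else below 0.02 N) or (height (world z) of bottle_square above 0.04 m and contact force between bottle_square and anything else below 0.02 N)).
It also fails if it takes over 104 s, if anything falls off the work surface, if the arm or the gripper's body presses on something with over 40 N, if the wrist force passes 120 N, or if a joint passes its speed limit or range.

## Robot

A 7-joint arm with a two-finger parallel gripper is mounted at the origin on the work surface. World frame = base frame: x ahead of the robot, y to its left, z up, the work surface at z = 0. Lengths are in m, angles in rad, forces in N, time in s.
With the tool pointing down it reaches from about 0.4 to 0.875 m from the base axis. Payload 6.5 kg.
Tool frame: the origin (TCP) lies on the mounting face of the last link; the fingertips stand 166 mm ahead of it and the grasp point (between the pads) lies 147 mm ahead of it (ctrl.pinch_z is the distance from the TCP to the grasp point, in m); x points along the fingers, y is the direction in which the jaws open and shut, and the axes are right-handed (so a half turn about x gives the same grasp; the last joint's range is limited). The gripper opens to 88 mm and grips with 3 to 60 N. Pads are 18 mm wide; open, the fingers measure 123 mm over their backs; the gripper's body (75 mm by 187 mm) begins 45 mm behind the grasp point.
Start: joints at [1.255, 0.536, -0.004, 1.538, 0.003, 1.067, -0.071], TCP at [0.161, -0.63, 0.405] pointing down, gripper open.
Joint ranges: [-2.7, 2.7], [-0.37, 2.16], [-1.27, 1.26], [0.24, 2.4], [-1.31, 4.45], [0.19, 1.91], [-2.76, 2.76]. Speed limits (rad/s): [2.39, 2.39, 3.14, 3.14, 3.14, 3.14, 3.14].

## Interface

Orientations are given as a unit quaternion [w, x, y, z].
In Python, from rig import ctrl, cams, job, masks_of gives the robot as it stands.
- The arm moves only by the tool move_arm, never from a script. Its argument "motion" is a list of rows, each an object of numbers: "hand": the opening, from -1 (shut) to 1 (fully open), so that 0 is half open; "x", "y", "z": the shift along the tool's x, y, z in mm; "twist": the turn about the tool's x in rad. A call has 1 to 20 rows; each row is the pose to reach, as a shift and turn from the pose commanded when the call began, along the tool's axes at that moment; what a row does not reach only later rows make up. A row lasts 1/8 s, in which the tool goes at most 62.5 mm and 10.7 degrees, less where a joint would pass 70% of its speed; a pose out of reach is approached as far as the arm can. A call with a gripper value outside its range is refused whole. The fingers move at their own pace and stop on an object; the grip force is fixed at half the most. Time passes only in rows, so rows that repeat a pose let the fingers close. It gives the time, the measured TCP pose, the force and the opening at its end, in the units of the state.
- ctrl.sense(): the state, without advancing time (a new reading comes with each control period).
- cams.get_image(name): name is "side" or "top" or "wrist"; returns a dict with "img" (384x512x3 uint8, red, green, blue), "fx", "fy", "cx", "cy" (pixels), "R" (3x3) and "t" (3): a world point X has camera coordinates R X + t; the wrist camera has in their place "hand_eye" (4x4, takes a point from camera to tool coordinates, whose origin is the TCP and whose axes are the tool frame's). Camera axes: x right, y down, z forward; pixel columns grow to the right and rows downward; lengths in m; the calibration is good to about 2 mm. A picture is of the moment at which its call begins: read the wrist's pose just before it. There is no depth.
- job.finish_job(): hands the job in, once; it reports no verdict.
Trained networks look in the newest picture that a camera, given by its name, has taken for a name from the list of things; names that differ only in an ending like _2 or _b are one class to them, and where a whole thing is asked for, a point or a joint stands for the part that bears it (a point fixed in the world has none). Each returns a list of dicts, best first, with "p" (0 to 1); they miss things now and then, are a little off and sometimes report something else, mostly with a low value. They report only what shows in the picture. A call takes as long as a camera call.
- masks_of(target, camera): "mask" (384x512 bool, what is visible of it) and "position" ([column, row] in pixels, amid what is visible of it).
The state is a dict: "time": time; "joints": joint angles; "joint_velocities": joint speeds; "joint_efforts": joint torques, N m; "tool_pos": TCP position; "ee_rot": TCP orientation; "ft_force": force on the tool from outside, world axes, zero at the start; "wrist_torque": the same for the moment, N m; "gripper_width": opening from 0.0 (shut) to 1.0 (fully open).
Only numpy, scipy, OpenCV 4.12 (cv2) and the standard library are available. Lean on these libraries where they do the work, as an engineer would, in place of code of your own. Each camera call takes 0.05 s, during which the arm holds its last target. There are 200 camera calls.

## Working session

There is one attempt and no reset: what is moved stays moved. The work goes in short steps, Python scripts to look and compute and a tool call to move; the robot and the scene stay as the last step left them, time stands still between calls to the robot, and variables do not carry over. Pictures are saved under pics/ and viewed, about 12 in all and at most 16, crops included, and the job is handed in when it is done.

Besides the shell and the picture viewer there is one more tool, called after "Emit:" in YAML: its name, and indented under it one key for each argument. move_arm: Moves the arm, as the interface text tells. Its arguments: {"type":"object","properties":{"motion":{"type":"array"}},"required":["motion"]}

```bash
mkdir -p pics
cat > h.py <<'E'
import numpy as np, cv2
from rig import ctrl, cams, job, masks_of
from scipy.spatial.transform import Rotation as Ro
def pose():
    s=ctrl.sense(); q=s["ee_rot"]; return np.array(s["tool_pos"]),Ro.from_quat([q[1],q[2],q[3],q[0]]).as_matrix()
def grab(n,f=None):
    p,R=pose(); d=cams.get_image(n)
    if f: cv2.imwrite("pics/"+f,d["img"][...,::-1])
    if n=="wrist":
        H=np.array(d["hand_eye"]); Rc=R@H[:3,:3]; c=R@H[:3,3]+p
    else:
        Rc=np.array(d["R"]).T; c=-Rc@np.array(d["t"])
    d["Rc"],d["c"]=Rc,c
    return d
def ray(d,uv,z):
    v=d["Rc"]@np.array([(uv[0]-d["cx"])/d["fx"],(uv[1]-d["cy"])/d["fy"],1]); return d["c"]+v*(z-d["c"][2])/v[2]
def proj(d,X):
    k=d["Rc"].T@(np.array(X)-d["c"]); return k[:2]/k[2]*[d["fx"],d["fy"]]+[d["cx"],d["cy"]]
E
python3 - <<'E'
from h import *
s=ctrl.sense(); print(s, ctrl.pinch_z); print(pose()[1].round(3))
for n in ("side","top"):
    d=grab(n,n+"1.png"); print(n,d["c"].round(3),d["Rc"].round(2).tolist(),d["fx"])
    for t in ("transport_rack","carrier","bottle_tall","bottle_jar","bottle_dropper","bottle_square"):
        for r in masks_of(t,n)[:2]:
            m=r["mask"].astype(np.uint8); print(t,round(r["p"],2),np.round(r["position"]),m.sum(), np.round(ray(d,r["position"],.03),3), [np.round(a,1) for a in cv2.minAreaRect(cv2.findNonZero(m))])
E
```

```text
{'time': 0.0, 'joints': array([ 1.25481603,  0.53715718, -0.00446512,  1.53882218,  0.00260889,
        1.06729592, -0.07116775]), 'joint_velocities': array([ 0.00019809,  0.00109248, -0.00135614,  0.00052583, -0.00035509,
       -0.00082364, -0.00141715]), 'joint_efforts': array([ 4.72884603e-04, -5.70978606e+01,  9.91329253e-01, -2.51605117e+01,
       -5.62182628e-02,  1.77157181e-02,  1.42549270e-04]), 'tool_pos': array([ 0.16061387, -0.62952033,  0.40386428]), 'ee_rot': array([-0.08754566, -0.70147844, -0.08870885,  0.70170827]), 'ft_force': array([0.78720646, 0.67241327, 0.03032812]), 'wrist_torque': array([ 0.02421358, -0.01499549,  0.03016594]), 'gripper_width': 0.9996330126791323} 0.1473
[[-0.001  0.247 -0.969]
 [ 0.002 -0.969 -0.247]
 [-1.    -0.002  0.   ]]
side [ 0.217 -0.499  0.459] [[0.79, -0.37, 0.49], [-0.62, -0.46, 0.64], [-0.01, -0.8, -0.59]] 390.5300672634817
transport_rack 0.79 [220. 272.] 824 [ 0.424 -0.162  0.03 ] [array([211.4, 247.6]), array([148.2,  38.1]), np.float64(32.3)]
carrier 0.93 [296. 200.] 4160 [ 0.629 -0.105  0.03 ] [array([295.6, 194.4]), array([1
[... 1329 characters left out ...]
tall 0.6 [224. 268.] 383 [0.451 0.01  0.03 ] [array([226.5, 268. ]), array([19.1, 23.3]), np.float64(45.0)]
bottle_jar 0.74 [263. 267.] 600 [ 0.452 -0.049  0.03 ] [array([263. , 263.5]), array([27., 26.]), np.float64(90.0)]
bottle_jar 0.65 [332. 251.] 812 [ 0.475 -0.155  0.03 ] [array([342.3, 249.4]), array([39. , 39.9]), np.float64(80.5)]
bottle_dropper 0.75 [223. 268.] 414 [0.452 0.013 0.03 ] [array([226., 268.]), array([22., 22.]), np.float64(90.0)]
bottle_square 0.79 [349. 248.] 694 [ 0.478 -0.181  0.03 ] [array([349. , 250.6]), array([26.9, 29.9]), np.float64(69.0)]
bottle_square 0.28 [272. 136.] 7589 [ 0.655 -0.067  0.03 ] [array([265.2, 136.5]), array([177.7,  46. ]), np.float64(6.4)]
```

View pics/top1.png

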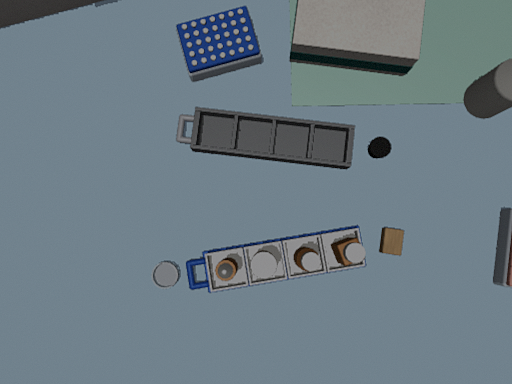

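View pics/side1.png

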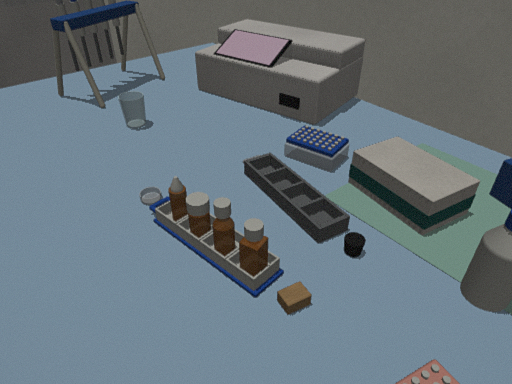

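Top view: from the rack handle (left, 198,273) the order is dropper (226,270), jar (263,263), tall (308,260), square (350,250). The carrier handle is also left (185,129); its compartments are at (216,132), (254,138), (292,142) and (330,146). So dropper goes to 330, jar to 292, tall to 254 and square to 216. Next I fit the poses.

```bash
cat > fit.py <<'E'
from h import *
from scipy.optimize import minimize
def box(w,l,z0,z1): return [(x,y,z) for x in(-w/2,w/2) for y in(-l/2,l/2) for z in(z0,z1)]
def sil(d,p,parts):
    c,s=np.cos(p[2]),np.sin(p[2]); im=np.zeros((384*2,512*2),np.uint8)
    for b in parts:
        P=np.array([proj(d,[p[0]+c*x-s*y,p[1]+s*x+c*y,z]) for x,y,z in b])
        cv2.fillConvexPoly(im,cv2.convexHull(((P*2+.5)*16).astype(np.int32)),1,shift=4)
    return im
def fit(d,m,parts,p0):
    m2=cv2.resize(m.astype(np.uint8),None,fx=2,fy=2,interpolation=cv2.INTER_NEAREST)
    f=lambda p:-((sil(d,p,parts)&m2).sum()/(sil(d,p,parts)|m2).sum())
    r=minimize(f,p0,method="Nelder-Mead",options=dict(initial_simplex=[p0]+[np.array(p0)+e for e in np.diag([.01,.01,.08])]))
    return r.x,-r.fun
E
python3 - <<'E'
from fit import *
d=grab("top"); im=d["img"]
hsv=cv2.cvtColor(im,cv2.COLOR_RGB2HSV)
mc=masks_of("carrier","top")[0]["mask"].astype(np.uint8)
mc=cv2.morphologyEx(mc,cv2.MORPH_CLOSE,np.ones((9,9)))
mc[:,:191]=0
C,i=fit(d,mc,[box(.066,.255,0,.033)],[.655,-.07,-.1]); print("carrier",C.round(4),i)
bg=np.median(im[180:220,220:340].reshape(-1,3),0)
mr=(np.abs(im.astype(int)-bg).sum(2)>60).astype(np.uint8); mr[:210]=0;mr[310:]=0;mr[:,:190]=0;mr[:,375:]=0
mr[:,:205]=0
mr=cv2.morphologyEx(mr,cv2.MORPH_CLOSE,np.ones((7,7)))
Rk,i2=fit(d,mr,[box(.066,.252,0,.008),box(.058,.238,.008,.033)],[.465,-.08,.13]); print("rack",Rk.round(4),i2)
np.save("C.npy",C);np.save("R.npy",Rk)
o=cv2.resize(im,None,fx=3,fy=3,interpolation=cv2.INTER_CUBIC)[...,::-1].copy()
def draw(p,w,l,z,col,cells):
    c,s=np.cos(p[2]),np.sin(p[2]); W=lambda x,y:proj(d,[p[0]+c*x-s*y,p[1]+s*x+c*y,z])*3+1
    q=np.array([W(x,y) for x,y in((-w/2,-l/2),(w/2,-l/2),(w/2,l/2),(-w/2,l/2))]).astype(np.int32); cv2.polylines(o,[q],True,col,1)
    for y in cells: cv2.drawMarker(o,tuple(int(v) for v in W(0,y)),col,0,8)
draw(C,.066,.255,.033,(0,255,0),(-.09,-.03,.03,.09)); draw(Rk,.058,.238,.033,(0,0,255),(-.09,-.03,.03,.09))
cv2.imwrite("pics/fit1.png",o[300:890,520:1130])
tops=dict(dropper=.088,jar=.072,tall=.1,square=.093)
for t,z in tops.items():
    for r in masks_of("bottle_"+t,"top")[:1]: 
        w=ray(d,r["position"],z*.6); print(t,r["position"],w.round(3), masks_of("cup_"+t,"top")[:1] and masks_of("cup_"+t,"top")[0]["position"])
E
```

```text
carrier [ 0.6548 -0.0658 -0.1357] 0.9769711554530566
rack [ 0.4635 -0.0819  0.1499] 0.7371202588531368
dropper [226.4, 267.4] [0.454 0.005 0.053] [233.0, 271.8]
jar [264.2, 261.6] [ 0.461 -0.051  0.043] [272.9, 254.5]
tall [307.9, 258.6] [ 0.466 -0.115  0.06 ] [295.8, 245.9]
square [350.5, 246.6] [ 0.482 -0.178  0.056] [225.5, 265.3]
```

View pics/fit1.png

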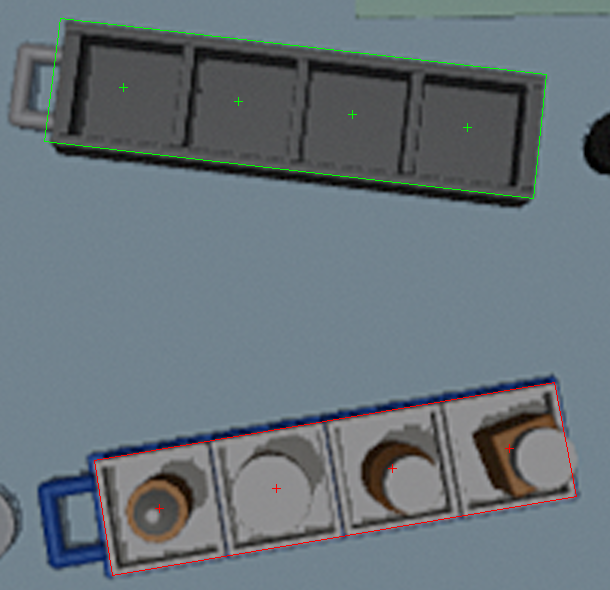

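The overlay shows both fits lying on the rims to about 1 mm. Cap centres in full-image pixels: dropper tip (224.3,272), jar lid (263.3,262.7), tall cap (310.7,262.3), square cap (355.3,252.3). I work out the positions from these.

Run:
```python
from h import *
d=grab("top");C=np.load("C.npy");Rk=np.load("R.npy")
px=dict(dropper=((224.3,272),.099),jar=((263.3,262.7),.083),tall=((310.7,262.3),.111),square=((355.3,252.3),.104))
p,R=pose()
for i,(t,(uv,z)) in enumerate(px.items()):
    w=ray(d,uv,z); y=.09-.06*i; c=Rk[:2]+[-np.sin(Rk[2])*y,np.cos(Rk[2])*y]; g=C[:2]+[np.sin(C[2])*y,-np.cos(C[2])*y]
    print(t,w[:2].round(4),"cup",c.round(4),"target",g.round(4))
    print("  pick tool shift mm",(R.T@(np.array([*w[:2],p[2]])-p)*1000).round(1))
print("yaw tooly",np.arctan2(R[1,1],R[0,1]),p)
```

```text
dropper [0.4516 0.0048] cup [0.4501 0.0071] target [ 0.6426 -0.155 ]
  pick tool shift mm [  -0.  -543.  -438.8]
jar [ 0.4623 -0.0491] cup [ 0.459  -0.0522] target [ 0.6507 -0.0955]
  pick tool shift mm [  -0.  -488.1 -435.8]
tall [ 0.4638 -0.1128] cup [ 0.468  -0.1115] target [ 0.6589 -0.0361]
  pick tool shift mm [  -0.  -426.  -421.5]
square [ 0.4758 -0.1748] cup [ 0.477  -0.1709] target [0.667  0.0233]
  pick tool shift mm [  -0.  -363.  -417.8]
yaw tooly -1.320971484454572 [ 0.16069987 -0.62981121  0.40473357]
```

Emit:
move_arm:
  motion:
    - {"y":-62,"z":-90,"twist":-0.18,"hand":1}
    - {"y":-124,"z":-180,"twist":-0.36,"hand":1}
    - {"y":-186,"z":-270,"twist":-0.54,"hand":1}
    - {"y":-248,"z":-362,"twist":-0.72,"hand":1}
    - {"y":-248,"z":-362,"twist":-0.9,"hand":1}
    - {"y":-300,"z":-375,"twist":-1.08,"hand":1}
    - {"y":-400,"z":-400,"twist":-1.26,"hand":1}
    - {"y":-543,"z":-439,"twist":-1.47,"hand":1}
    - {"y":-543,"z":-439,"twist":-1.47,"hand":1}
    - {"y":-543,"z":-439,"twist":-1.47,"hand":1}
    - {"x":40,"y":-543,"z":-439,"twist":-1.47,"hand":1}
    - {"x":80,"y":-543,"z":-439,"twist":-1.47,"hand":1}
    - {"x":80,"y":-543,"z":-439,"twist":-1.47,"hand":1}
    - {"x":80,"y":-543,"z":-439,"twist":-1.47,"hand":1}

```text
schema error: expected keys hand, x, y, z, twist
```

Run:
```python
from h import *
d=grab("wrist","w1.png"); p,R=pose(); print(p,R.round(3),d["c"],d["Rc"].round(2).tolist(),ctrl.sense()["joints"].round(2),ctrl.sense()["time"])
for t in ("bottle_dropper","bottle_jar"):
    for r in masks_of(t,"wrist")[:2]: print(t,r["p"],r["position"],ray(d,r["position"],.06).round(4))
print(proj(d,[.4516,.0048,.099]),proj(d,[.4516,.0048,.033]))
```

```text
[ 0.16067332 -0.629821    0.40470362] [[-0.     0.247 -0.969]
 [ 0.    -0.969 -0.247]
 [-1.    -0.     0.   ]] [ 0.23420696 -0.60999742  0.38421599] [[0.25, -0.93, -0.28], [-0.97, -0.24, -0.07], [-0.0, 0.29, -0.96]] [ 1.25  0.54 -0.    1.54  0.    1.07 -0.07] 1.5
[-717.3250255  -578.82927989] [-450.78003186 -392.46831878]
```

View pics/w1.png

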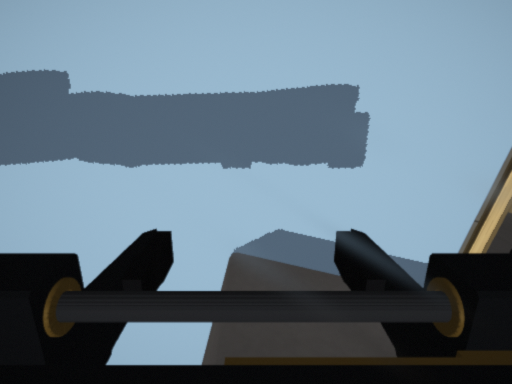

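The row was refused because every key is needed. That wrist picture shows only bare table, with the fingertips at (160,235) and (345,235).

Emit:
move_arm:
  motion:
    - {"x":0,"y":-62,"z":-90,"twist":-0.18,"hand":1}
    - {"x":0,"y":-124,"z":-180,"twist":-0.36,"hand":1}
    - {"x":0,"y":-186,"z":-270,"twist":-0.54,"hand":1}
    - {"x":0,"y":-248,"z":-362,"twist":-0.72,"hand":1}
    - {"x":0,"y":-248,"z":-362,"twist":-0.9,"hand":1}
    - {"x":0,"y":-300,"z":-375,"twist":-1.08,"hand":1}
    - {"x":0,"y":-400,"z":-400,"twist":-1.26,"hand":1}
    - {"x":0,"y":-543,"z":-439,"twist":-1.47,"hand":1}
    - {"x":0,"y":-543,"z":-439,"twist":-1.47,"hand":1}
    - {"x":0,"y":-543,"z":-439,"twist":-1.47,"hand":1}
    - {"x":40,"y":-543,"z":-439,"twist":-1.47,"hand":1}
    - {"x":80,"y":-543,"z":-439,"twist":-1.47,"hand":1}
    - {"x":80,"y":-543,"z":-439,"twist":-1.47,"hand":1}
    - {"x":80,"y":-543,"z":-439,"twist":-1.47,"hand":1}

```text
time: 3.35
tool_pos: [0.4519, 0.0045, 0.3248]
ee_rot: [0.536, 0.461, 0.536, -0.462]
ft_force: [-0.1, -0.2, 0.1]
gripper_width: 1.003
```

Run:
```python
from h import *
d=grab("wrist","w2.png"); p,R=pose(); print(p,R.round(3),d["c"],ctrl.sense()["joints"].round(2),ctrl.sense()["time"])
for t in ("bottle_dropper","bottle_jar"):
    for r in masks_of(t,"wrist")[:2]: print(t,r["p"],r["position"],ray(d,r["position"],.06).round(4))
print(proj(d,[.4516,.0048,.099]),proj(d,[.4516,.0048,.033]))
```

```text
[0.45223306 0.00384451 0.32537952] [[ 0.001  0.989  0.147]
 [-0.001  0.147 -0.989]
 [-1.     0.001  0.001]] [0.44049203 0.08067666 0.30425177] [ 0.38  0.38 -0.58  2.08  0.3   0.75 -0.24] 3.4
bottle_dropper 0.8 [253.3, 187.4] [0.4511 0.01   0.06  ]
bottle_jar 0.75 [252.1, 248.9] [ 0.4587 -0.0478  0.06  ]
[252.88983639 209.14937779] [252.968826   184.63644744]
```

View pics/w2.png

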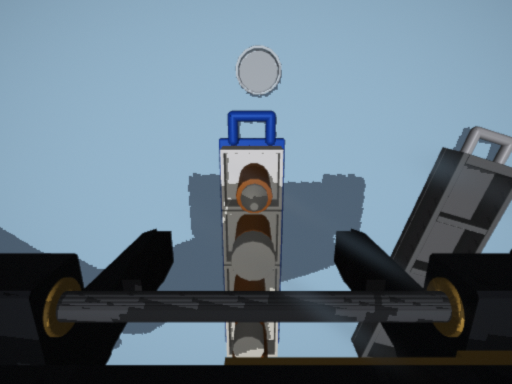

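The dropper tip appears at (254,207) against a predicted (253,209), so I'm aligned. Now I pick it.

Emit:
move_arm:
  motion:
    - {"x":40,"y":0,"z":0,"twist":0,"hand":1}
    - {"x":80,"y":0,"z":0,"twist":0,"hand":1}
    - {"x":114,"y":0,"z":0,"twist":0,"hand":1}
    - {"x":114,"y":0,"z":0,"twist":0,"hand":1}
    - {"x":114,"y":0,"z":0,"twist":0,"hand":-1}
    - {"x":114,"y":0,"z":0,"twist":0,"hand":-1}
    - {"x":114,"y":0,"z":0,"twist":0,"hand":-1}
    - {"x":114,"y":0,"z":0,"twist":0,"hand":-1}
    - {"x":114,"y":0,"z":0,"twist":0,"hand":-1}
    - {"x":114,"y":0,"z":0,"twist":0,"hand":-1}
    - {"x":104,"y":0,"z":0,"twist":0,"hand":-1}
    - {"x":74,"y":0,"z":0,"twist":0,"hand":-1}
    - {"x":34,"y":0,"z":0,"twist":0,"hand":-1}
    - {"x":4,"y":0,"z":0,"twist":0,"hand":-1}
    - {"x":4,"y":0,"z":0,"twist":0,"hand":-1}

```text
time: 5.38
tool_pos: [0.4525, 0.0049, 0.3229]
ee_rot: [0.537, 0.462, 0.534, -0.461]
ft_force: [1.0, 0.3, 0.7]
gripper_width: 0.317
```

```bash
python3 - <<'E'
from h import *
d=grab("wrist","w3.png");d=grab("side","s3.png"); p,R=pose(); print(p,R.round(3))
E
python3 -c "
import cv2,numpy as np
cv2.imwrite('pics/c3.png',np.hstack([cv2.imread('pics/w3.png')[60:360,120:400],cv2.imread('pics/s3.png')[60:360,100:400]]))"
```

```text
[0.45153612 0.00468898 0.3206093 ] [[-0.     0.989  0.148]
 [-0.     0.148 -0.989]
 [-1.    -0.     0.   ]]
```

View pics/c3.png

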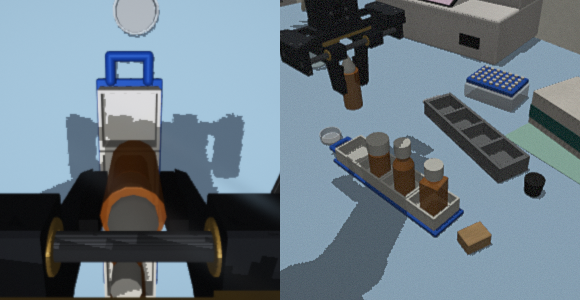

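Dropper is held upright between the fingers (crop at 350,85) and its cup is empty. I carry and place it, then go up.

Emit:
move_arm:
  motion:
    - {"x":0,"y":28,"z":31,"twist":0.05,"hand":-1}
    - {"x":0,"y":60,"z":66,"twist":0.12,"hand":-1}
    - {"x":0,"y":95,"z":105,"twist":0.2,"hand":-1}
    - {"x":0,"y":128,"z":145,"twist":0.27,"hand":-1}
    - {"x":0,"y":152,"z":172,"twist":0.286,"hand":-1}
    - {"x":0,"y":165,"z":187,"twist":0.286,"hand":-1}
    - {"x":30,"y":165,"z":187,"twist":0.286,"hand":-1}
    - {"x":70,"y":165,"z":187,"twist":0.286,"hand":-1}
    - {"x":100,"y":165,"z":187,"twist":0.286,"hand":-1}
    - {"x":110,"y":165,"z":187,"twist":0.286,"hand":-1}
    - {"x":114,"y":165,"z":187,"twist":0.286,"hand":-1}
    - {"x":115,"y":165,"z":187,"twist":0.286,"hand":-1}
    - {"x":115,"y":165,"z":187,"twist":0.286,"hand":-1}

```text
time: 7.1
tool_pos: [0.6432, -0.1557, 0.2067]
ee_rot: [0.465, 0.533, 0.464, -0.533]
ft_force: [-0.1, 0.2, 0.2]
gripper_width: 0.32
```

Run:
```python
from h import *
C=np.load("C.npy"); c,s=np.cos(C[2]),np.sin(C[2])
p,R=pose(); v=p[:2]-C[:2]; print(p,"in carrier",c*v[0]+s*v[1],-s*v[0]+c*v[1],ctrl.sense()["ft_force"],ctrl.sense()["gripper_width"], np.arctan2(R[1,1],R[0,1]))
d=grab("side","s4.png");grab("top","t4.png")
a=cv2.imread('pics/s4.png')[60:360,150:450];b=cv2.imread('pics/t4.png')[60:310,160:410]
cv2.imwrite('pics/c4.png',np.hstack([a,cv2.resize(b,(300,300))]))
```

```text
[ 0.64321082 -0.15565229  0.20668737] in carrier 0.0006745561058968362 -0.09057003204591835 [-0.10913905  0.22636105  0.15299742] 0.3203170389892586 -0.13699015972568485
```

View pics/c4.png

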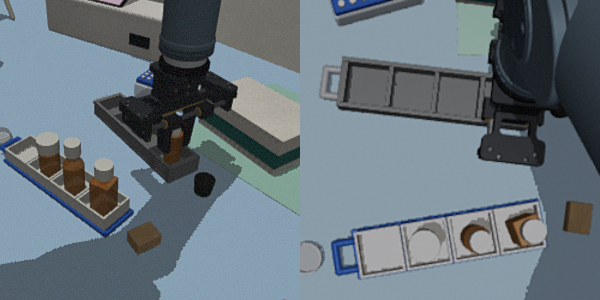

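Dropper is in its compartment about a millimetre above the floor. I seat it, release, rise and go to the jar.

Emit:
move_arm:
  motion:
    - {"x":1.5,"y":0,"z":0,"twist":0,"hand":-1}
    - {"x":1.5,"y":0,"z":0,"twist":0,"hand":-1}
    - {"x":1.5,"y":0,"z":0,"twist":0,"hand":0}
    - {"x":1.5,"y":0,"z":0,"twist":0,"hand":0.5}
    - {"x":1.5,"y":0,"z":0,"twist":0,"hand":0.8}
    - {"x":1.5,"y":0,"z":0,"twist":0,"hand":0.8}
    - {"x":-30,"y":0,"z":0,"twist":0,"hand":0.8}
    - {"x":-80,"y":0,"z":0,"twist":0,"hand":0.8}
    - {"x":-120,"y":0,"z":0,"twist":0,"hand":0.8}
    - {"x":-120,"y":-50,"z":-20,"twist":-0.1,"hand":0.8}
    - {"x":-120,"y":-100,"z":-42,"twist":-0.2,"hand":0.8}
    - {"x":-120,"y":-150,"z":-63,"twist":-0.286,"hand":0.8}
    - {"x":-120,"y":-194,"z":-80,"twist":-0.286,"hand":0.8}
    - {"x":-120,"y":-194,"z":-80,"twist":-0.286,"hand":0.8}
    - {"x":-100,"y":-194,"z":-80,"twist":-0.286,"hand":0.8}
    - {"x":-60,"y":-194,"z":-80,"twist":-0.286,"hand":0.8}
    - {"x":-30,"y":-194,"z":-80,"twist":-0.286,"hand":0.8}
    - {"x":-17,"y":-194,"z":-80,"twist":-0.286,"hand":0.8}
    - {"x":-17,"y":-194,"z":-80,"twist":-0.286,"hand":0.8}

```text
time: 9.57
tool_pos: [0.4619, -0.0499, 0.2224]
ee_rot: [0.536, 0.461, 0.536, -0.462]
ft_force: [-0.6, 0.1, 0.4]
gripper_width: 0.903
```

Run:
```python
from h import *
p,R=pose(); print(p,ctrl.sense()["ft_force"],ctrl.sense()["gripper_width"], np.arctan2(R[1,1],R[0,1]))
grab("side","s5.png");grab("top","t5.png")
a=cv2.imread('pics/s5.png')[60:360,150:450];b=cv2.imread('pics/t5.png')[60:310,160:410]
cv2.imwrite('pics/c5.png',np.hstack([a,cv2.resize(b,(300,300))]))
```

```text
[ 0.46189962 -0.04993898  0.222398  ] [-0.55605979  0.05797453  0.39999095] 0.9028647448124695 0.14886738345514058
```

View pics/c5.png

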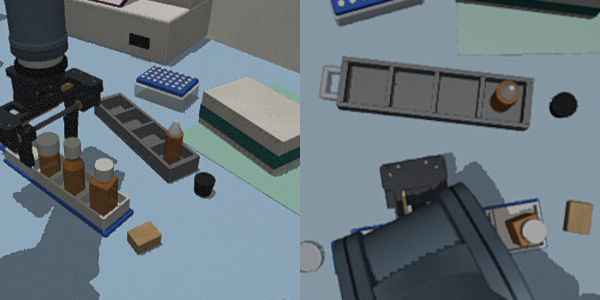

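The dropper stands in its compartment (crop 173,150) and the fingers straddle the jar. I pick and place the jar.

Emit:
move_arm:
  motion:
    - {"x":0,"y":0,"z":0,"twist":0,"hand":-1}
    - {"x":0,"y":0,"z":0,"twist":0,"hand":-1}
    - {"x":0,"y":0,"z":0,"twist":0,"hand":-1}
    - {"x":0,"y":0,"z":0,"twist":0,"hand":-1}
    - {"x":0,"y":0,"z":0,"twist":0,"hand":-1}
    - {"x":-12,"y":0,"z":0,"twist":0,"hand":-1}
    - {"x":-45,"y":0,"z":0,"twist":0,"hand":-1}
    - {"x":-85,"y":0,"z":0,"twist":0,"hand":-1}
    - {"x":-110,"y":0,"z":0,"twist":0,"hand":-1}
    - {"x":-110,"y":35,"z":14,"twist":0.07,"hand":-1}
    - {"x":-110,"y":80,"z":32,"twist":0.17,"hand":-1}
    - {"x":-110,"y":125,"z":50,"twist":0.25,"hand":-1}
    - {"x":-110,"y":165,"z":67,"twist":0.286,"hand":-1}
    - {"x":-110,"y":180,"z":74,"twist":0.286,"hand":-1}
    - {"x":-80,"y":180,"z":74,"twist":0.286,"hand":-1}
    - {"x":-40,"y":180,"z":74,"twist":0.286,"hand":-1}
    - {"x":-10,"y":180,"z":74,"twist":0.286,"hand":-1}
    - {"x":0,"y":180,"z":74,"twist":0.286,"hand":-1}
    - {"x":4,"y":180,"z":74,"twist":0.286,"hand":-1}
    - {"x":6,"y":180,"z":74,"twist":0.286,"hand":-1}

```text
time: 12.18
tool_pos: [0.651, -0.0963, 0.2179]
ee_rot: [0.465, 0.534, 0.464, -0.533]
ft_force: [0.0, -0.8, -0.6]
gripper_width: 0.421
```

```bash
cat > chk.py <<'E'
from h import *
import sys
C=np.load("C.npy"); c,s=np.cos(C[2]),np.sin(C[2]); n=sys.argv[1]
p,R=pose(); v=p[:2]-C[:2]; st=ctrl.sense(); print(p,"in carrier",c*v[0]+s*v[1],-s*v[0]+c*v[1],st["ft_force"],st["gripper_width"], np.arctan2(R[1,1],R[0,1]),st["time"])
a=grab("side")["img"][60:360,150:450,::-1];b=grab("top")["img"][60:310,160:410,::-1]
cv2.imwrite(f'pics/c{n}.png',np.hstack([a,cv2.resize(b,(300,300))]))
E
python3 chk.py 6
```

```text
[ 0.65104591 -0.09628972  0.21792353] in carrier 0.0004085309569761778 -0.03069322589605785 [ 3.37708639e-04 -8.11193240e-01 -5.56386465e-01] 0.42137971173816646 -0.13707948939680398 12.175
```

View pics/c6.png

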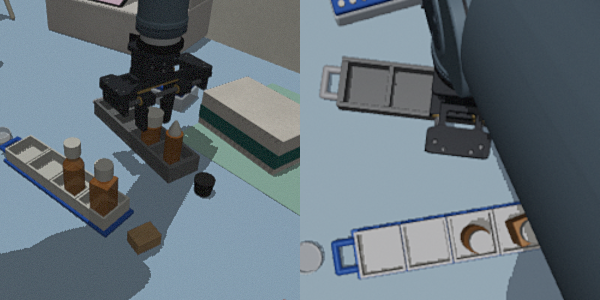

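The jar is in its compartment, essentially at floor height. I seat, release and go to the tall bottle.

Emit:
move_arm:
  motion:
    - {"x":1,"y":0,"z":0,"twist":0,"hand":-1}
    - {"x":1,"y":0,"z":0,"twist":0,"hand":-1}
    - {"x":1,"y":0,"z":0,"twist":0,"hand":0}
    - {"x":1,"y":0,"z":0,"twist":0,"hand":0.5}
    - {"x":1,"y":0,"z":0,"twist":0,"hand":0.8}
    - {"x":1,"y":0,"z":0,"twist":0,"hand":0.8}
    - {"x":-30,"y":0,"z":0,"twist":0,"hand":0.8}
    - {"x":-80,"y":0,"z":0,"twist":0,"hand":0.8}
    - {"x":-120,"y":0,"z":0,"twist":0,"hand":0.8}
    - {"x":-120,"y":-50,"z":11,"twist":-0.1,"hand":0.8}
    - {"x":-120,"y":-100,"z":23,"twist":-0.2,"hand":0.8}
    - {"x":-120,"y":-150,"z":34,"twist":-0.286,"hand":0.8}
    - {"x":-120,"y":-182,"z":41.5,"twist":-0.286,"hand":0.8}
    - {"x":-120,"y":-182,"z":41.5,"twist":-0.286,"hand":0.8}
    - {"x":-90,"y":-182,"z":41.5,"twist":-0.286,"hand":0.8}
    - {"x":-55,"y":-182,"z":41.5,"twist":-0.286,"hand":0.8}
    - {"x":-35,"y":-182,"z":41.5,"twist":-0.286,"hand":0.8}
    - {"x":-30,"y":-182,"z":41.5,"twist":-0.286,"hand":0.8}
    - {"x":-30,"y":-182,"z":41.5,"twist":-0.286,"hand":0.8}

```text
time: 14.65
tool_pos: [0.4653, -0.1123, 0.247]
ee_rot: [0.536, 0.462, 0.536, -0.461]
ft_force: [0.2, -0.6, 0.3]
gripper_width: 0.898
```

```bash
python3 chk.py 7
```

```text
[ 0.46528087 -0.11232115  0.24696251] in carrier -0.18148112472018704 -0.0717030911256421 [ 0.15374392 -0.61941159  0.33712424] 0.8982871441296906 0.1493840349227889 14.65
```

View pics/c7.png

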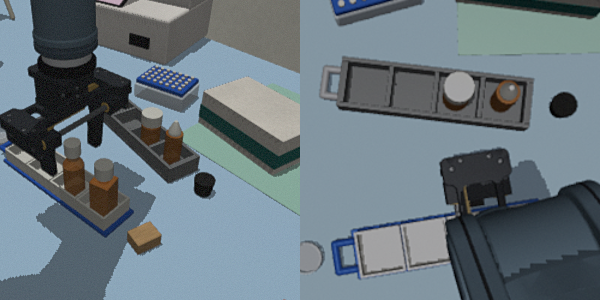

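Jar and dropper are standing. The fingers straddle the tall bottle's cap, so I pick and place it.

Emit:
move_arm:
  motion:
    - {"x":0,"y":0,"z":0,"twist":0,"hand":-1}
    - {"x":0,"y":0,"z":0,"twist":0,"hand":-1}
    - {"x":0,"y":0,"z":0,"twist":0,"hand":-1}
    - {"x":0,"y":0,"z":0,"twist":0,"hand":-1}
    - {"x":0,"y":0,"z":0,"twist":0,"hand":-1}
    - {"x":-12,"y":0,"z":0,"twist":0,"hand":-1}
    - {"x":-45,"y":0,"z":0,"twist":0,"hand":-1}
    - {"x":-85,"y":0,"z":0,"twist":0,"hand":-1}
    - {"x":-110,"y":0,"z":0,"twist":0,"hand":-1}
    - {"x":-110,"y":40,"z":-9,"twist":0.07,"hand":-1}
    - {"x":-110,"y":90,"z":-20,"twist":0.17,"hand":-1}
    - {"x":-110,"y":140,"z":-32,"twist":0.25,"hand":-1}
    - {"x":-110,"y":185,"z":-42,"twist":0.286,"hand":-1}
    - {"x":-110,"y":203,"z":-46,"twist":0.286,"hand":-1}
    - {"x":-80,"y":203,"z":-46,"twist":0.286,"hand":-1}
    - {"x":-40,"y":203,"z":-46,"twist":0.286,"hand":-1}
    - {"x":-10,"y":203,"z":-46,"twist":0.286,"hand":-1}
    - {"x":0,"y":203,"z":-46,"twist":0.286,"hand":-1}
    - {"x":4,"y":203,"z":-46,"twist":0.286,"hand":-1}
    - {"x":6,"y":203,"z":-46,"twist":0.286,"hand":-1}

```text
time: 17.25
tool_pos: [0.6603, -0.0364, 0.2465]
ee_rot: [0.466, 0.534, 0.463, -0.532]
ft_force: [-9.0, -0.9, 31.7]
gripper_width: 0.287
```

```bash
python3 chk.py 8
```

```text
[ 0.66028918 -0.03636649  0.24652555] in carrier 0.0014619114369059574 0.02992955791803166 [-9.03213601 -0.87529405 31.73757474] 0.2871182763179784 -0.1373221965954841 17.25
```

View pics/c8.png

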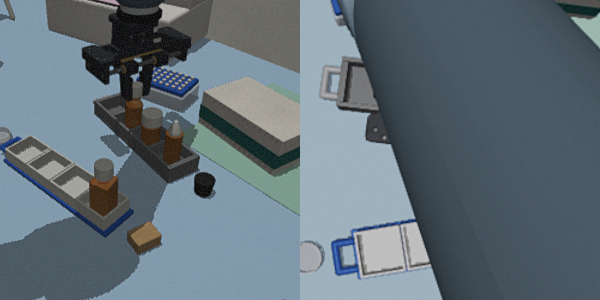

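The upward force of 32 N shows the bottle met the floor about 5 mm early, so it probably slid in the grip. I back off and look.

Emit:
move_arm:
  motion:
    - {"x":-4,"y":0,"z":0,"twist":0,"hand":-1}
    - {"x":-4.5,"y":0,"z":0,"twist":0,"hand":-1}
    - {"x":-4.5,"y":0,"z":0,"twist":0,"hand":-1}

```text
time: 17.73
tool_pos: [0.6591, -0.0368, 0.2468]
ee_rot: [0.465, 0.534, 0.464, -0.532]
ft_force: [-1.4, 0.1, 8.5]
gripper_width: 0.283
```

Run:
```python
from h import *
print(pose()[0],ctrl.sense()["ft_force"],ctrl.sense()["gripper_width"])
b=grab("wrist")["img"][100:350,130:380,::-1]
a=grab("side")["img"][115:215,225:355,::-1]
cv2.imwrite('pics/c9.png',np.hstack([cv2.resize(a,(520,400),interpolation=cv2.INTER_CUBIC),cv2.resize(b,(270,400))]))
```

```text
[ 0.65910173 -0.03676005  0.24675007] [-1.43837943  0.12142613  8.52066205] 0.2833497520966169
```

View pics/c9.png

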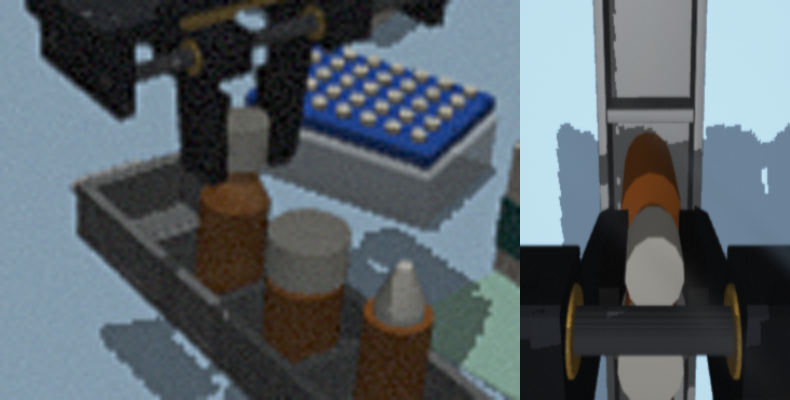

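The tall bottle stands in the second compartment, upright within a couple of degrees and touching the floor (8.5 N). I relieve a little more, release, and go to the square bottle.

Emit:
move_arm:
  motion:
    - {"x":-1,"y":0,"z":0,"twist":0,"hand":-1}
    - {"x":-1.3,"y":0,"z":0,"twist":0,"hand":-1}
    - {"x":-1.3,"y":0,"z":0,"twist":0,"hand":-1}

```text
time: 18.2
tool_pos: [0.6588, -0.0369, 0.2468]
ee_rot: [0.465, 0.533, 0.464, -0.533]
ft_force: [1.2, -0.8, 3.7]
gripper_width: 0.286
```

Emit:
move_arm:
  motion:
    - {"x":0,"y":0,"z":0,"twist":0,"hand":0}
    - {"x":0,"y":0,"z":0,"twist":0,"hand":0.5}
    - {"x":0,"y":0,"z":0,"twist":0,"hand":0.8}
    - {"x":0,"y":0,"z":0,"twist":0,"hand":0.8}
    - {"x":-30,"y":0,"z":0,"twist":0,"hand":0.8}
    - {"x":-60,"y":0,"z":0,"twist":0,"hand":0.8}
    - {"x":-90,"y":0,"z":0,"twist":0,"hand":0.8}
    - {"x":-90,"y":-40,"z":40,"twist":-0.1,"hand":0.8}
    - {"x":-90,"y":-80,"z":80,"twist":-0.2,"hand":0.8}
    - {"x":-90,"y":-122,"z":120,"twist":-0.286,"hand":0.8}
    - {"x":-90,"y":-162.5,"z":160.5,"twist":-0.286,"hand":0.8}
    - {"x":-90,"y":-162.5,"z":160.5,"twist":-0.286,"hand":0.8}
    - {"x":-60,"y":-162.5,"z":160.5,"twist":-0.286,"hand":0.8}
    - {"x":-25,"y":-162.5,"z":160.5,"twist":-0.286,"hand":0.8}
    - {"x":-5,"y":-162.5,"z":160.5,"twist":-0.286,"hand":0.8}
    - {"x":1,"y":-162.5,"z":160.5,"twist":-0.286,"hand":0.8}
    - {"x":1,"y":-162.5,"z":160.5,"twist":-0.286,"hand":0.8}

```text
time: 20.32
tool_pos: [0.4762, -0.1732, 0.2457]
ee_rot: [0.536, 0.461, 0.536, -0.461]
ft_force: [0.7, 0.1, 0.2]
gripper_width: 0.901
```

```bash
python3 chk.py 10
```

```text
[ 0.47616281 -0.17322004  0.24572541] in carrier -0.16246226866458438 -0.13057052708618377 [0.66682898 0.05630611 0.20206818] 0.9011359802346273 0.14982993457406107 20.325
```

View pics/c10.png

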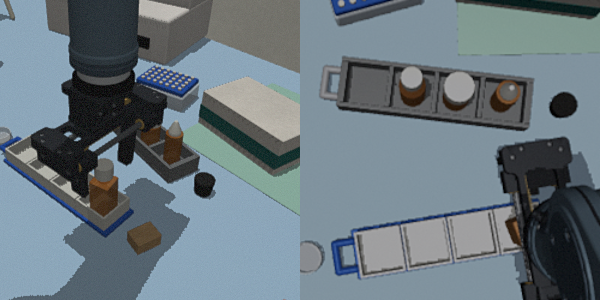

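Tall, jar and dropper are standing in the right compartments. I pick the square bottle and stop just above the floor.

Emit:
move_arm:
  motion:
    - {"x":0,"y":0,"z":0,"twist":0,"hand":-1}
    - {"x":0,"y":0,"z":0,"twist":0,"hand":-1}
    - {"x":0,"y":0,"z":0,"twist":0,"hand":-1}
    - {"x":0,"y":0,"z":0,"twist":0,"hand":-1}
    - {"x":0,"y":0,"z":0,"twist":0,"hand":-1}
    - {"x":-12,"y":0,"z":0,"twist":0,"hand":-1}
    - {"x":-45,"y":0,"z":0,"twist":0,"hand":-1}
    - {"x":-85,"y":0,"z":0,"twist":0,"hand":-1}
    - {"x":-125,"y":0,"z":0,"twist":0,"hand":-1}
    - {"x":-125,"y":30,"z":-23,"twist":0.06,"hand":-1}
    - {"x":-125,"y":68,"z":-52,"twist":0.14,"hand":-1}
    - {"x":-125,"y":106,"z":-81,"twist":0.2,"hand":-1}
    - {"x":-125,"y":144,"z":-110,"twist":0.26,"hand":-1}
    - {"x":-125,"y":182,"z":-139,"twist":0.286,"hand":-1}
    - {"x":-125,"y":209,"z":-159,"twist":0.286,"hand":-1}
    - {"x":-125,"y":218,"z":-166,"twist":0.286,"hand":-1}
    - {"x":-90,"y":218,"z":-166,"twist":0.286,"hand":-1}
    - {"x":-50,"y":218,"z":-166,"twist":0.286,"hand":-1}
    - {"x":-20,"y":218,"z":-166,"twist":0.286,"hand":-1}
    - {"x":-8,"y":218,"z":-166,"twist":0.286,"hand":-1}

```text
time: 22.92
tool_pos: [0.6654, 0.0214, 0.252]
ee_rot: [-0.464, -0.532, -0.465, 0.534]
ft_force: [0.1, -0.3, -0.7]
gripper_width: 0.308
```

Emit:
move_arm:
  motion:
    - {"x":4,"y":0,"z":0,"twist":0,"hand":-1}
    - {"x":8,"y":0,"z":0,"twist":0,"hand":-1}
    - {"x":8,"y":0,"z":0,"twist":0,"hand":-1}

```text
time: 23.3
tool_pos: [0.6667, 0.0228, 0.2463]
ee_rot: [0.465, 0.533, 0.464, -0.533]
ft_force: [0.7, 0.2, -0.9]
gripper_width: 0.309
```

```bash
python3 chk.py 11
```

```text
[0.66673201 0.02278751 0.2462745 ] in carrier -0.00015536996630030261 0.08941140411984178 [ 0.66912689  0.20122385 -0.86167938] 0.30887740469894337 -0.137085377662777 23.3
```

View pics/c11.png

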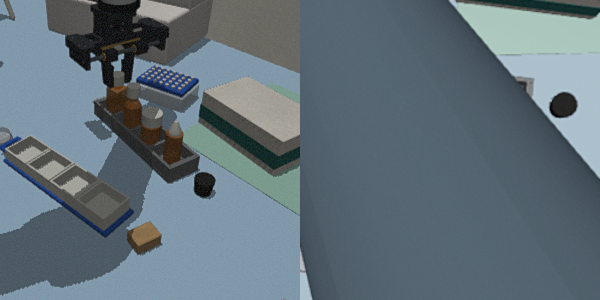

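The square bottle hangs upright over the last compartment, inside it. I lower it gently.

Emit:
move_arm:
  motion:
    - {"x":1.5,"y":0,"z":0,"twist":0,"hand":-1}
    - {"x":3,"y":0,"z":0,"twist":0,"hand":-1}
    - {"x":3,"y":0,"z":0,"twist":0,"hand":-1}

```text
time: 23.78
tool_pos: [0.6668, 0.0229, 0.2434]
ee_rot: [0.465, 0.533, 0.464, -0.533]
ft_force: [-1.2, -0.8, 5.1]
gripper_width: 0.31
```

Emit:
move_arm:
  motion:
    - {"x":1,"y":0,"z":0,"twist":0,"hand":-1}
    - {"x":2,"y":0,"z":0,"twist":0,"hand":-1}
    - {"x":2,"y":0,"z":0,"twist":0,"hand":-1}

```text
time: 24.15
tool_pos: [0.6671, 0.0229, 0.2432]
ee_rot: [0.465, 0.533, 0.464, -0.533]
ft_force: [-5.3, -2.0, 16.3]
gripper_width: 0.31
```

Emit:
move_arm:
  motion:
    - {"x":-1.2,"y":0,"z":0,"twist":0,"hand":-1}
    - {"x":-2.3,"y":0,"z":0,"twist":0,"hand":-1}
    - {"x":-2.3,"y":0,"z":0,"twist":0,"hand":-1}
    - {"x":-2.3,"y":0,"z":0,"twist":0,"hand":0}
    - {"x":-2.3,"y":0,"z":0,"twist":0,"hand":0.5}
    - {"x":-2.3,"y":0,"z":0,"twist":0,"hand":0.8}
    - {"x":-2.3,"y":0,"z":0,"twist":0,"hand":0.8}
    - {"x":-30,"y":0,"z":0,"twist":0,"hand":0.8}
    - {"x":-60,"y":0,"z":0,"twist":0,"hand":0.8}
    - {"x":-110,"y":0,"z":0,"twist":0,"hand":0.8}
    - {"x":-110,"y":-50,"z":-40,"twist":0,"hand":0.8}
    - {"x":-110,"y":-100,"z":-80,"twist":0,"hand":0.8}
    - {"x":-110,"y":-150,"z":-120,"twist":0,"hand":0.8}
    - {"x":-110,"y":-150,"z":-180,"twist":0,"hand":0.8}
    - {"x":-110,"y":-150,"z":-240,"twist":0,"hand":0.8}
    - {"x":-110,"y":-150,"z":-240,"twist":0,"hand":0.8}

```text
time: 26.15
tool_pos: [0.5489, 0.287, 0.351]
ee_rot: [0.465, 0.532, 0.468, -0.53]
ft_force: [0.5, -0.2, 0.1]
gripper_width: 0.898
```

Run:
```python
from h import *
a=grab("side")["img"][100:230,210:370,::-1]; d=grab("top","t12.png"); b=d["img"][95:180,170:370,::-1]
cv2.imwrite('pics/c12.png',np.hstack([cv2.resize(a,(400,340),interpolation=2),cv2.resize(b,(400,340))]))
C=np.load("C.npy"); c,s=np.cos(C[2]),np.sin(C[2])
for t,z in dict(dropper=.06,jar=.075,tall=.095,square=.09).items():
    for r in masks_of("bottle_"+t,"top")[:1]:
        v=ray(d,r["position"],z)[:2]-C[:2]; print(t,r["p"],np.round(r["position"]),(c*v[0]+s*v[1]).round(3),(-s*v[0]+c*v[1]).round(3))
print(ctrl.sense()["tool_pos"],ctrl.sense()["time"])
```

```text
dropper 0.77 [329. 137.] 0.002 -0.086
jar 0.65 [290. 134.] -0.004 -0.027
tall 0.66 [254. 132.] -0.012 0.025
square 0.71 [215. 124.] -0.005 0.083
[0.55114287 0.27925184 0.35038032] 26.45
```

View pics/c12.png

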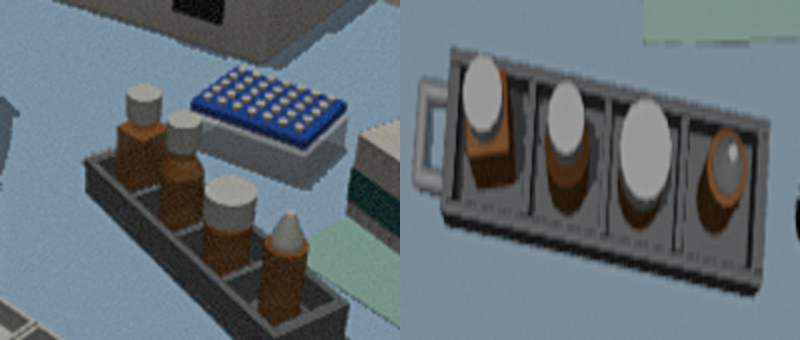

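All four stand upright in their own compartments. I check their offsets from the cap centres: tall (253,124.5), square (212,118.7), jar (293,132), dropper tip (336.5,133.5).

Run:
```python
from h import *
d=grab("top"); C=np.load("C.npy"); c,s=np.cos(C[2]),np.sin(C[2])
for t,uv,z in (("dropper",(336.5,133.5),.094),("jar",(293,132),.078),("tall",(253,124.5),.106),("square",(212,118.7),.099)):
    v=ray(d,uv,z)[:2]-C[:2]; print(t,(c*v[0]+s*v[1]).round(4),(-s*v[0]+c*v[1]).round(4))
```

```text
dropper 0.0006 -0.0913
jar -0.0008 -0.0304
tall -0.0032 0.0276
square 0.0 0.0866
```

All four are within about 4 mm of centre, so I hand in.

```bash
python3 -c "
from rig import job,ctrl
s=ctrl.sense(); print(abs(s['joint_velocities']).max()); print(job.finish_job())"
```

```text
0.005454743806868752
the job is handed in; nothing more can be done
None
```

I moved all four bottles into the carrier in reverse order and handed the job in after about 27 s of robot time. The bottle from the rack's handle end, the dropper, is in the compartment farthest from the carrier's handle. The jar, tall and square bottles follow along the row.

**Last checks:** the final pictures show all four bottles upright, each in its own compartment, and the arm clear of everything. Measured from the cap centres in the top camera, each bottle is within about 4 mm of its compartment centre; the limit is 14 mm.

**Disagreements and slips:**
- **Network positions:** the trained networks' mask centres gave offsets up to 12 mm for the tall bottle. Those masks take in the bottle's side as well, so I went by the cap centres.
- **Grip slips:** the tall and square bottles seem to have slid about 5 mm and 2–3 mm in the grip. They met the floor early, with peak forces of about 32 N and 16 N. I backed off before releasing them, and they stood properly afterwards.
- **Not measured:** I did not measure the bottles' height in the compartments. That they rest on the floor is judged from the contact forces and the pictures.

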